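Load the water samples into the caddy

TASK

Collect the four white sample bottles into the caddy, standing each one in the nest of the same colour as its cap. Leave the two brown amber reagent bottles where they stand, even though their caps match. Keep every bottle upright and set the samples down rather than dropping them.

Things in the scene. Friction and masses are not known exactly. Their poses are not given: they have to be found in the camera images.
- sample_blue: Loose upright round bottle, white plastic (a water sample), plain blue screw cap. Body 44 mm diameter up to 78 mm, then a shoulder to the 33 mm cap (87 to 110 mm); 110 mm tall, about 140 g. At least 25 mm free all round at the start. Origin: centre of the underside; z up; yaw has no meaning. It belongs in the blue nest.
- sample_red: Loose upright round bottle, white plastic (a water sample), plain red screw cap. Body 44 mm diameter up to 78 mm, then a shoulder to the 33 mm cap (87 to 110 mm); 110 mm tall, about 140 g. At least 25 mm free all round at the start. Origin: centre of the underside; z up; yaw has no meaning. It belongs in the red nest.
- sample_yellow: Loose upright round bottle, white plastic (a water sample), plain yellow screw cap. Body 44 mm diameter up to 78 mm, then a shoulder to the 33 mm cap (87 to 110 mm); 110 mm tall, about 140 g. At least 25 mm free all round at the start. Origin: centre of the underside; z up; yaw has no meaning. It belongs in the yellow nest.
- sample_green: Loose upright round bottle, white plastic (a water sample), plain green screw cap. Body 44 mm diameter up to 78 mm, then a shoulder to the 33 mm cap (87 to 110 mm); 110 mm tall, about 140 g. At least 25 mm free all round at the start. Origin: centre of the underside; z up; yaw has no meaning. It belongs in the green nest.
- amber_blue: Loose upright round bottle, dark brown amber with a pale label (a reagent, not a sample), plain blue screw cap. Body 44 mm diameter up to 78 mm, then a shoulder to the 33 mm cap (87 to 110 mm); 110 mm tall, about 140 g. At least 25 mm free all round at the start. Origin: centre of the underside; z up; yaw has no meaning. A look-alike: it stays where it stands.
- amber_red: Loose upright round bottle, dark brown amber with a pale label (a reagent, not a sample), plain red screw cap. Body 44 mm diameter up to 78 mm, then a shoulder to the 33 mm cap (87 to 110 mm); 110 mm tall, about 140 g. At least 25 mm free all round at the start. Origin: centre of the underside; z up; yaw has no meaning. A look-alike: it stays where it stands.
- nest_blue: Open square blue plastic nest, fixed with the other three in a two-by-two block (centres 90 mm apart) in a low white caddy tray (188 x 188 mm, rim 20 mm high). Outside 70 x 70 mm, walls 4 mm, inside 62 x 62 mm; rim 30 mm and inner floor 4 mm above its origin. Origin: centre of its underside, 5 mm above the table; z up, x and y along its walls.
- nest_red: Open square red plastic nest, fixed with the other three in a two-by-two block (centres 90 mm apart) in a low white caddy tray (188 x 188 mm, rim 20 mm high). Outside 70 x 70 mm, walls 4 mm, inside 62 x 62 mm; rim 30 mm and inner floor 4 mm above its origin. Origin: centre of its underside, 5 mm above the table; z up, x and y along its walls.
- nest_yellow: Open square yellow plastic nest, fixed with the other three in a two-by-two block (centres 90 mm apart) in a low white caddy tray (188 x 188 mm, rim 20 mm high). Outside 70 x 70 mm, walls 4 mm, inside 62 x 62 mm; rim 30 mm and inner floor 4 mm above its origin. Origin: centre of its underside, 5 mm above the table; z up, x and y along its walls.
- nest_green: Open square green plastic nest, fixed with the other three in a two-by-two block (centres 90 mm apart) in a low white caddy tray (188 x 188 mm, rim 20 mm high). Outside 70 x 70 mm, walls 4 mm, inside 62 x 62 mm; rim 30 mm and inner floor 4 mm above its origin. Origin: centre of its underside, 5 mm above the table; z up, x and y along its walls.
There are look-alikes about, which are no part of the job. Leave any purple look-alike of the sample_red alone.

How it is judged:
By the outcome, as a careful person would: the job done as asked, in the order asked, and still so for the second after the job is handed in, with the robot touching nothing.
It also fails if it takes over 106 s, if anything falls off the work surface, if the arm or the gripper's body presses on something with over 40 N, if the wrist force passes 120 N, or if a joint passes its speed limit or range.

ROBOT

A 7-joint arm with a two-finger parallel gripper is mounted at the origin on the work surface. World frame = base frame: x ahead of the robot, y to its left, z up, the work surface at z = 0. Lengths are in m, angles in rad, forces in N, time in s.
With the tool pointing down it reaches from about 0.35 to 0.9 m from the base axis. Payload 8.1 kg.
Tool frame: the origin (TCP) lies between the finger pads; the fingertips stand 22 mm ahead of it and the grasp point (between the pads) lies 3 mm ahead of it (arm.tip_reach is the distance from the TCP to the fingertips, in m); z points along the fingers, y is the line along which they close (so a half turn about z gives the same grasp; the last joint's range is limited). The gripper opens to 92 mm and grips with 3 to 60 N. Pads are 19 mm wide; open, the fingers measure 130 mm over their backs; the gripper's body (75 mm by 190 mm) begins 47 mm behind the grasp point.
Start: joints at [-1.4, 0.434, 0.025, 1.573, -0.012, 1.134, -0.075], TCP at [0.169, 0.602, 0.213] pointing down, gripper open.
Joint ranges: [-2.62, 2.62], [-0.44, 2.09], [-1.27, 1.32], [0.08, 2.57], [-1.32, 4.46], [0.12, 2], [-2.74, 2.74]. Speed limits (rad/s): [2.22, 2.22, 3.01, 3.01, 3.14, 3.14, 3.14].

INTERFACE

Orientations are given as a rotation vector (axis times angle).
In Python, from cell import telemetry, vision, job, arm gives the robot as it stands. The module is installed in compiled form; this text tells all that it offers.
- The arm moves only by the shell command python3 -m creep 'ROWS' [FORCE]. ROWS is text: rows parted by semicolons, each of 7 numbers parted by spaces: the finger opening in cm, from 0 to 9.18, then the shift along the tool's x, y, z in cm, then the turn, a rotation vector about the tool's x, y, z in degrees. A call has 1 to 5 rows; each row is the pose to reach, as a shift and turn from the pose commanded when the call began, along the tool's axes at that moment; what a row does not reach only later rows make up. A row lasts 1/8 s, in which the tool goes at most 62.5 mm and 10.7 degrees, less where a joint would pass 70% of its speed; a pose out of reach is approached as far as the arm can. A call with a gripper value outside its range is refused whole. The fingers move at their own pace and stop on an object; FORCE is the grip in N (left out, the last holds). Time passes only in rows, so rows that repeat a pose let the fingers close. It gives the time, the measured TCP pose, the force, the opening and the grip force at its end, in the units of the state.
- telemetry.observe(): the state, without advancing time (a new reading comes with each control period).
- vision.get_image(name): name is "scene" or "top"; returns the picture (420x560x3 uint8, red, green, blue); there is no depth.
- vision.camera_info(name): a dict with "fov_y" (degrees; the focal length in pixels is half the picture's height over the tangent of half this angle, whatever the lens; pixels are square), "cx", "cy" (the principal point, pixels), "dist_coeffs" ([k1, k2, p1, p2, k3] as OpenCV has them; the pictures are not rectified), "extrinsics" (4x4, takes a point from camera to world coordinates). Camera axes: x right, y down, z forward; pixel columns grow to the right and rows downward; lengths in m; the calibration is good to about 2 mm. A picture is of the moment at which its call begins. camera_info takes no time and is no camera call.
- job.sign_off(): hands the job in; it is judged then, once.
The state is a dict: "clock": time; "joints": joint angles; "dq": joint speeds; "joint_efforts": joint torques, N m; "position": TCP position; "ee_rot": TCP orientation; "force": force on the tool from outside, world axes, zero at the start; "ft_torque": the same for the moment, N m; "width": opening from 0.0 (shut) to 1.0 (fully open); "gripper_force": force on a finger pad.
Only numpy, scipy, OpenCV 4.12 (cv2) and the standard library are available. Lean on these libraries where they do the work, as an engineer would, in place of code of your own. Each camera call takes 0.05 s, during which the arm holds its last target. There are 200 camera calls.

## Working session

There is one attempt and no reset: what is moved stays moved. The work goes in short steps, Python scripts to look and compute and a shell command to move; the robot and the scene stay as the last step left them, time stands still between calls to the robot, and variables do not carry over. Pictures are saved under pics/ and viewed, at most 14 in all, crops included, and the job is handed in when it is done.

```bash
mkdir -p pics
python3 - <<'E'
from cell import telemetry, vision, job, arm
import cv2
for n in("top","scene"):
    im=vision.get_image(n); cv2.imwrite(f"pics/{n}0.png",im[:,:,::-1]); print(n,vision.camera_info(n))
s=telemetry.observe(); print(s["clock"],s["position"],s["ee_rot"],s["force"],s["width"],arm.tip_reach)
E
```

```text
top {'fov_y': 56.56472328211139, 'cx': 276.59165803639854, 'cy': 205.21078722758685, 'dist_coeffs': array([-0.05145691,  0.        ,  0.        ,  0.        ,  0.        ]), 'extrinsics': array([[-0.00324744, -0.98124082,  0.19275867,  0.34830612],
       [-0.99990311,  0.00579551,  0.0126566 , -0.02600835],
       [-0.01353631, -0.19269889, -0.98116457,  0.84270058],
       [ 0.        ,  0.        ,  0.        ,  1.        ]])}
scene {'fov_y': 54.06032347283423, 'cx': 278.43806788157923, 'cy': 214.03829346189167, 'dist_coeffs': array([0.03796236, 0.        , 0.        , 0.        , 0.        ]), 'extrinsics': array([[ 0.49722442,  0.51369025, -0.69920684,  1.10760811],
       [ 0.86759135, -0.30114967,  0.39571975, -0.36376593],
       [-0.00728854, -0.80338733, -0.59541219,  0.54994974],
       [ 0.        ,  0.        ,  0.        ,  1.        ]])}
0.1 [0.16893313 0.60124041 0.21221105] [-4.28902396e-01 -3.11210443e+00  2.26039746e-03] [ 0.27096375  0.6239089  -0.16284543] 0.9954543981880059 0.022
```

View pics/top0.png

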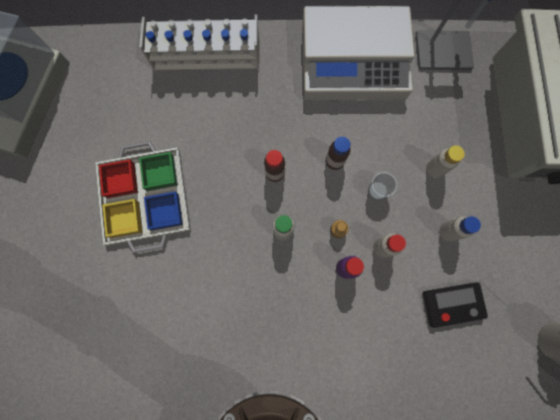

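View pics/scene0.png

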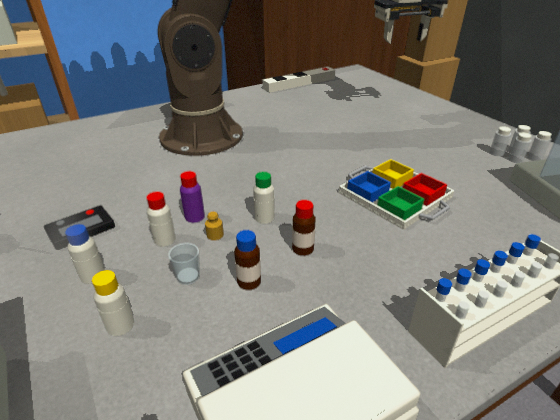

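```bash
cat > h.py <<'E'
from cell import telemetry, vision, job, arm
import cv2, numpy as np
from scipy.spatial.transform import Rotation as R
def ray(n,p):
    c=vision.camera_info(n); f=210/np.tan(np.radians(c["fov_y"]/2)); K=np.array([[f,0,c["cx"]],[0,f,c["cy"]],[0,0,1]])
    u=cv2.undistortPoints(np.array([[p]],float),K,c["dist_coeffs"])[0,0]; E=c["extrinsics"]
    return E[:3,3],E[:3,:3]@np.r_[u,1]
def plane(n,p,z):
    o,d=ray(n,p); return o+d*(z-o[2])/d[2]
def tri(p,q):
    o1,d1=ray("top",p); o2,d2=ray("scene",q)
    s=np.linalg.lstsq(np.c_[d1,-d2],o2-o1,rcond=None)[0]; a,b=o1+s[0]*d1,o2+s[1]*d2
    return (a+b)/2,np.linalg.norm(a-b)
HUE=dict(red=(172,8),yellow=(20,35),green=(45,85),blue=(105,128))
def blob(im,col,p,r):
    h=cv2.cvtColor(im,cv2.COLOR_RGB2HSV).astype(int); a,b=HUE[col]; H=h[...,0]
    m=((H>=a)|(H<=b)) if a>b else ((H>=a)&(H<=b))
    m=(m&(h[...,1]>130)&(h[...,2]>60)).astype(np.uint8); w=np.zeros_like(m); cv2.circle(w,p,r,1,-1)
    return max(cv2.findContours(m*w,cv2.RETR_EXTERNAL,cv2.CHAIN_APPROX_NONE)[0],key=cv2.contourArea)
def cen(c):
    m=cv2.moments(c); return np.array([m["m10"],m["m01"]])/m["m00"]
def go(*targets):   # tcp targets -> shifts in cm along tool axes
    s=telemetry.observe(); r=R.from_rotvec(s["ee_rot"])
    print("t",round(s["clock"],2),"pos",s["position"].round(4),"w",round(s["width"],3),"q",np.round(s["joints"],2))
    for t in targets: print("shift cm",(r.inv().apply(np.array(t)-s["position"])*100).round(2))
E
python3 - <<'E'
from h import *
T=cv2.imread("pics/top0.png")[:,:,::-1].copy();S=cv2.imread("pics/scene0.png")[:,:,::-1].copy()
for n,c,p,q in [("s_blue","blue",(470,226),(78,236)),("s_red","red",(396,243),(156,200)),("s_yel","yellow",(455,155),(105,283)),("s_green","green",(284,224),(264,180)),("a_blue","blue",(341,146),(246,239)),("a_red","red",(275,158),(304,208)),("purple","red",(354,267),(188,179))]:
    a,b=cen(blob(T,c,p,12)),cen(blob(S,c,q,14)); x,g=tri(a,b); print(n,a.round(1),b.round(1),x.round(4),"gap",round(g,4),"plane.105",plane("top",a,.105).round(4),plane("scene",b,.1).round(4))
for c,p in [("red",(118,178)),("green",(158,171)),("yellow",(122,217)),("blue",(163,211))]:
    k=blob(T,c,p,30); r=cv2.minAreaRect(k); P=[plane("top",x,.035) for x in cv2.boxPoints(r)]
    print(c,r,plane("top",r[0],.033).round(4),"sides",np.linalg.norm(P[1]-P[0]).round(4),np.linalg.norm(P[2]-P[1]).round(4),"edge",np.degrees(np.arctan2(*(P[1]-P[0])[1::-1])).round(1))
print(R.from_rotvec(telemetry.observe()["ee_rot"]).as_matrix().round(3))
A=cv2.resize(T[130:290,260:490],None,fx=3.4,fy=3.4); cv2.imwrite("pics/crop0.png",A[:,:,::-1])
E
```

```text
s_blue [471.1 224.4] [ 77.9 232.9] [ 0.454  -0.3907  0.1019] gap 0.0013 plane.105 [ 0.4534 -0.3899  0.105 ] [ 0.4517 -0.3902  0.1   ]
s_red [396.2 242.8] [155.7 200.1] [ 0.4197 -0.2452  0.099 ] gap 0.0015 plane.105 [ 0.4193 -0.2427  0.105 ] [ 0.4208 -0.2462  0.1   ]
s_yel [454.5 154.2] [104.7 282.2] [ 0.5963 -0.3739  0.0995] gap 0.0012 plane.105 [ 0.5945 -0.3707  0.105 ] [ 0.5965 -0.3744  0.1   ]
 ** On entry to DLASCL parameter number  4 had an illegal value
 ** On entry to DLASCL parameter number  4 had an illegal value
 ** On entry to DLASCL parameter number  4 had an illegal value
 ** On entry to DLASCL parameter number  4 had an illegal value
 ** On entry to DLASCL parameter number  5 had an illegal value
 ** On entry to DLASCL parameter number  4 had an illegal valueh.py:21: RuntimeWarning: invalid value encountered in divide
  m=cv2.moments(c); return np.array([m["m10"],m["m01"]])/m["m00"]
Traceback (most recent call last):
  File "h.py", line 12, in tri
    s=np.linalg.lstsq(np.c_[d1,-d2],o2-o1,rcond=None)[0]; a,b=o1+s[0]*d1,o2+s[1]*d2
      ~~~~~~~~~~~~~~~^^^^^^^^^^^^^^^^^^^^^^^^^^^^^^^^
numpy.linalg.LinAlgError: SVD did not converge in Linear Least Squares
```

```bash
sed -i 's/green=(45,85)/green=(40,95)/; s/\[...,1\]>130/[...,1]>115/; s/\[...,2\]>60/[...,2]>35/' h.py
python3 - <<'E'
from h import *
T=cv2.imread("pics/top0.png")[:,:,::-1].copy();S=cv2.imread("pics/scene0.png")[:,:,::-1].copy()
A=cv2.resize(T[130:290,260:490],None,fx=3.4,fy=3.4); cv2.imwrite("pics/crop0.png",A[:,:,::-1])
print(R.from_rotvec(telemetry.observe()["ee_rot"]).as_matrix().round(3))
for n,c,p,q in [("s_blue","blue",(470,226),(78,236)),("s_red","red",(396,243),(156,200)),("s_yel","yellow",(455,155),(105,283)),("s_green","green",(284,224),(264,180)),("a_blue","blue",(341,146),(246,239)),("a_red","red",(275,158),(304,208)),("purple","red",(354,267),(188,179))]:
    k,l=blob(T,c,p,12),blob(S,c,q,14);a,b=cen(k),cen(l); x,g=tri(a,b); print(n,a.round(1),b.round(1),cv2.contourArea(k),cv2.contourArea(l),x.round(4),"gap",round(g,4))
for c,p in [("red",(118,178)),("green",(158,171)),("yellow",(122,217)),("blue",(163,211))]:
    k=blob(T,c,p,30); r=cv2.minAreaRect(k); P=[plane("top",x,.035) for x in cv2.boxPoints(r)]
    print(c,np.round(r[0],1),plane("top",r[0],.033).round(4),"sides",np.linalg.norm(P[1]-P[0]).round(4),np.linalg.norm(P[2]-P[1]).round(4),"edge",np.degrees(np.arctan2(*(P[1]-P[0])[1::-1])).round(1))
E
```

```text
[[-0.963  0.27  -0.   ]
 [ 0.27   0.963 -0.001]
 [-0.    -0.001 -1.   ]]
s_blue [470.9 224.5] [ 77.5 233.5] 201.5 303.5 [ 0.4539 -0.3912  0.1007] gap 0.0006
s_red [396.2 242.8] [155.6 200.2] 218.0 247.0 [ 0.4197 -0.2453  0.0989] gap 0.0017
s_yel [454.4 154.1] [104.7 282.3] 217.0 486.5 [ 0.5965 -0.3738  0.0994] gap 0.0015
s_green [283.4 223.6] [262.9 179.5] 151.5 193.5 [ 0.4576 -0.0306  0.099 ] gap 0.0029
a_blue [341.5 144.6] [245.9 240.5] 186.0 334.0 [ 0.6167 -0.1481  0.0996] gap 0.0029
a_red [273.9 158.7] [303.9 209.2] 219.0 275.5 [ 0.5882 -0.0129  0.0979] gap 0.0036
purple [354.2 266.1] [188.3 178.7] 228.5 200.5 [ 0.3762 -0.1636  0.0989] gap 0.0023
red [117.  178.2] [0.5694 0.3315 0.033 ] sides 0.0815 0.078 edge -80.9
green [157.1 170.3] [0.5862 0.244  0.033 ] sides 0.0712 0.0706 edge -80.2
yellow [121.4 217.7] [0.4821 0.3153 0.033 ] sides 0.079 0.0763 edge -84.0
blue [162.3 210.4] [0.4976 0.2276 0.033 ] sides 0.0731 0.0727 edge -80.7
```

View pics/crop0.png

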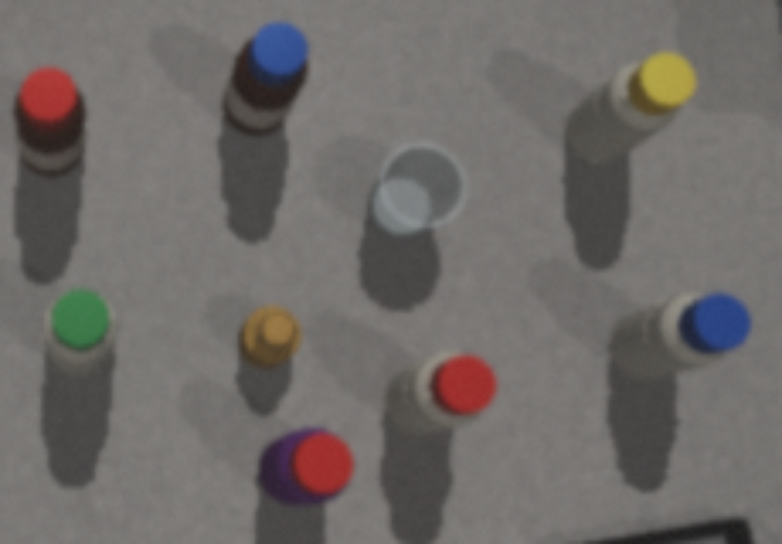

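The candidates for the red sample are the white body at (396,243), the purple body at (354,267) and the amber at (275,158). The white body fits the description, and the crop confirms it. The candidates for the blue sample are the white body at (471,225) and the amber at (341,145), and the white body fits. I'll start with green at (283,224), going above it first.

```bash
python3 -m creep '5.5 -22 -26 0 0 0 0;5.5 -22 -26 0 0 0 0;5.5 -22 -26 0 0 0 0;5.5 -22 -26 0 0 0 0;5.5 -22 -26 0 0 0 0' 30; python3 -m creep '5.5 -22 -26 0 0 0 0;5.5 -22 -26 0 0 0 0;5.5 -22 -26 0 0 0 0;5.5 -22 -26 0 0 0 0;5.5 -22 -26 0 0 0 0'; python3 -c "
from h import *
go((.4576,-.0306,.213),(.4576,-.0306,.102))"
```

```text
clock: 0.72
position: [0.2994, 0.3153, 0.2128]
ee_rot: [0.429, 3.112, -0.0]
force: [1.3, 0.3, 0.6]
width: 0.603
gripper_force: 0.0
clock: 1.35
position: [0.429, 0.0314, 0.213]
ee_rot: [0.428, 3.112, 0.001]
force: [1.8, 1.4, 0.4]
width: 0.597
gripper_force: 0.0
t 1.35 pos [0.429  0.0314 0.213 ] w 0.597 q [-0.59  0.1   0.44  2.04 -0.05  1.    1.17]
shift cm [-4.42 -5.19  0.  ]
shift cm [-4.42 -5.2  11.1 ]
```

```bash
python3 -m creep '5.5 -0.9 -1 0 0 0 0;5.5 -0.9 -1 0 0 0 0;5.5 -0.9 -1 0 0 0 0;5.5 -0.9 -1 0 0 0 0;5.5 -0.9 -1 0 0 0 0'; python3 -c "
from h import *
go((.4576,-.0306,.213),(.4576,-.0306,.102))
cv2.imwrite('pics/g1.png',cv2.resize(vision.get_image('scene')[100:300,150:420],None,fx=2.5,fy=2.5)[:,:,::-1])"
```

```text
clock: 1.98
position: [0.4344, 0.0219, 0.2129]
ee_rot: [-0.426, -3.112, -0.0]
force: [-0.5, -0.4, 0.1]
width: 0.596
gripper_force: 0.0
t 1.98 pos [0.4344 0.0219 0.2129] w 0.596 q [-0.58  0.11  0.45  2.04 -0.06  1.    1.2 ]
shift cm [-3.65 -4.43 -0.01]
shift cm [-3.65 -4.43 11.09]
```

View pics/g1.png

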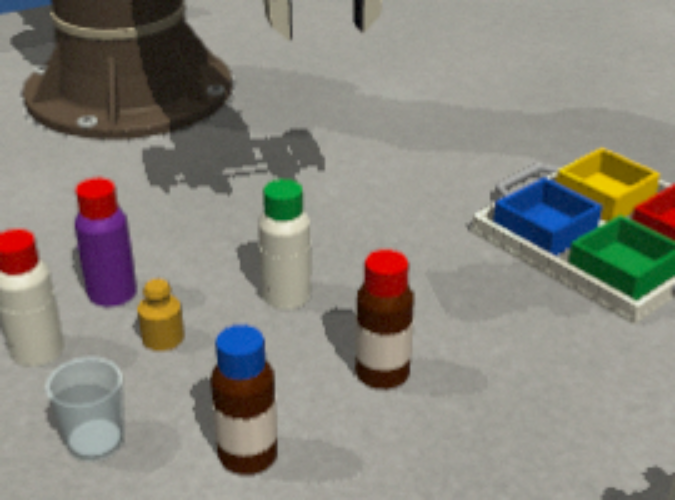

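The gripper hovers above and left of green (crop 283,235), and nothing has been disturbed. Now descend and grip.

```bash
python3 -m creep '5.5 -3.65 -4.4 0 0 0 0;5.5 -3.65 -4.4 0 0 0 0;5.5 -3.65 -4.4 3 0 0 0;5.5 -3.65 -4.4 7 0 0 0;5.5 -3.65 -4.4 11 0 0 0'; python3 -m creep '5.5 0 0 0 0 0 0;2 0 0 0 0 0 0;2 0 0 0 0 0 0;2 0 0 0 0 0 0;2 0 0 0 0 0 0' 30;  python3 -c "
from h import *
go((.4576,-.0306,.102))"
```

```text
clock: 2.65
position: [0.4578, -0.0302, 0.102]
ee_rot: [0.427, 3.112, 0.001]
force: [0.9, 1.1, -0.8]
width: 0.6
gripper_force: 0.0
clock: 3.28
position: [0.4582, -0.031, 0.1035]
ee_rot: [0.429, 3.111, 0.001]
force: [1.4, -0.0, -0.1]
width: 0.236
gripper_force: 0.0
t 3.27 pos [ 0.4582 -0.031   0.1035] w 0.236 q [-0.42  0.32  0.46  2.13 -0.21  0.74  1.48]
shift cm [0.07 0.02 0.15]
```

```bash
python3 -c "
from h import *
a=vision.get_image('scene')[110:270,200:350];b=vision.get_image('top')[150:310,210:360]
cv2.imwrite('pics/g2.png',cv2.resize(np.hstack([a,b]),None,fx=2.6,fy=2.6)[:,:,::-1])
go()"
```

```text
t 3.38 pos [ 0.458  -0.0311  0.1032] w 0.222 q [-0.42  0.32  0.46  2.13 -0.21  0.74  1.48]
```

View pics/g2.png

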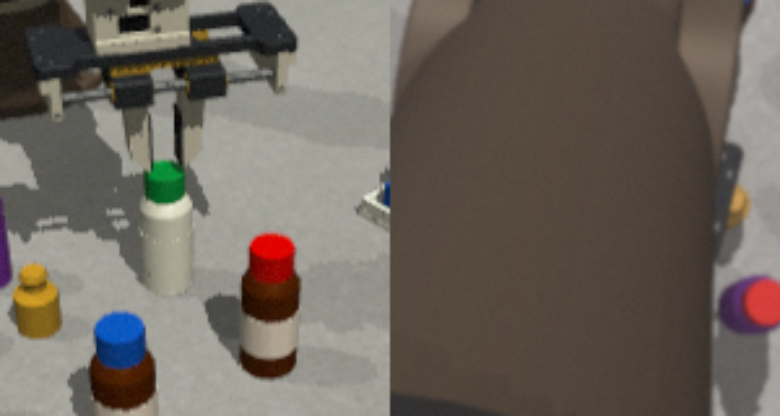

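```bash
python3 -c "
from h import *
for z in(.081,.1,.12): print(z,plane('scene',(264,173.5),z).round(4), plane('scene',(262.9,179.5),z).round(4),plane('top',(283.4,223.6),z).round(4))
print(plane('scene',(265.,222.),0),plane('top',(283,240),0))
"
```

```text
0.081 [ 0.4104 -0.0049  0.081 ] [ 0.4313 -0.0188  0.081 ] [ 0.4609 -0.0295  0.081 ]
0.1 [ 0.4387 -0.0194  0.1   ] [ 0.4587 -0.0328  0.1   ] [ 0.4581 -0.0294  0.1   ]
0.12 [ 0.4684 -0.0347  0.12  ] [ 0.4876 -0.0475  0.12  ] [ 0.4552 -0.0293  0.12  ]
[ 0.47229932 -0.03816884  0.        ] [ 0.43709012 -0.02875187  0.        ]
```

```bash
python3 -c "
from h import *
for z in(.16,.191,.21,.223): print(z,plane('scene',(279.5,112.8),z).round(4),plane('scene',(415,36.5),z).round(4))
"
```

```text
0.16 [0.3009 0.0982 0.16  ] [-0.047  0.873  0.16 ]
0.191 [0.365  0.0615 0.191 ] [0.0448 0.7747 0.191 ]
0.21 [0.4043 0.039  0.21  ] [0.101  0.7144 0.21  ]
0.223 [0.4312 0.0236 0.223 ] [0.1395 0.6732 0.223 ]
```

Reading the picture: the fingertips end at crop (167,165), which puts them at about z 0.113, just above the cap. They closed on air, and the bottle hasn't moved. All three views put the tips roughly 30 mm higher than the reported pose implies. Going 3 cm lower is safe under either reading, so I'll open, go down and re-grip.

```bash
python3 -m creep '5.5 0 0 0 0 0 0;5.5 0 0 0 0 0 0;5.5 0 0 0 0 0 0;5.5 0 0 0 0 0 0;5.5 0 0 0 0 0 0';python3 -m creep '5.5 0 0 1 0 0 0;5.5 0 0 2 0 0 0;5.5 0 0 3 0 0 0;5.5 0 0 3 0 0 0;5.5 0 0 3 0 0 0'; python3 -c "
from h import *
a=vision.get_image('scene')[110:270,200:350]
cv2.imwrite('pics/g3.png',cv2.resize(a,None,fx=3,fy=3)[:,:,::-1])
go()"
```

```text
clock: 4.0
position: [0.4578, -0.0311, 0.1029]
ee_rot: [-0.429, -3.112, -0.0]
force: [-0.4, 1.0, -0.2]
width: 0.595
gripper_force: 0.0
clock: 4.62
position: [0.4578, -0.0312, 0.0729]
ee_rot: [-0.429, -3.112, 0.0]
force: [0.2, -0.1, 0.2]
width: 0.6
gripper_force: 0.0
t 4.67 pos [ 0.458  -0.0312  0.0731] w 0.601 q [-0.39  0.37  0.44  2.15 -0.25  0.66  1.52]
```

View pics/g3.png

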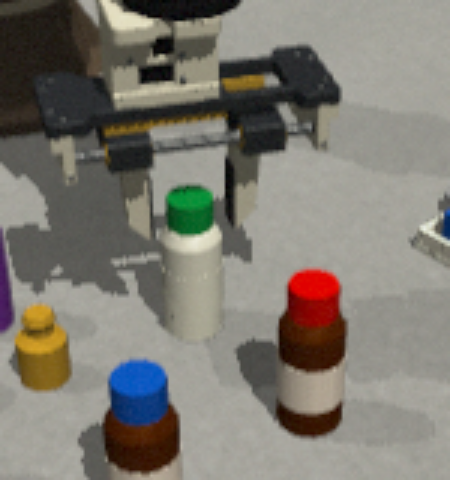

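The fingertips now straddle the cap, at crop (140,230) and (240,225), with the cap centred at (190,210). Grip.

```bash
python3 -m creep '2 0 0 0 0 0 0;2 0 0 0 0 0 0;2 0 0 0 0 0 0;2 0 0 0 0 0 0;2 0 0 0 0 0 0' 30; python3 -m creep '2 0 0 0 0 0 0;2 0 0 -1 0 0 0;2 0 0 -3 0 0 0;2 0 0 -3 0 0 0;2 0 0 -3 0 0 0'
```

```text
clock: 5.3
position: [0.458, -0.0311, 0.0731]
ee_rot: [0.429, 3.112, 0.0]
force: [-1.2, 0.8, 2.6]
width: 0.351
gripper_force: 30.0
clock: 5.92
position: [0.4576, -0.031, 0.1027]
ee_rot: [-0.429, -3.112, -0.0]
force: [-0.1, -0.2, -2.1]
width: 0.354
gripper_force: 30.0
```

```bash
python3 -m creep '2 0 0 -3 0 0 0;2 0 0 -7 0 0 0;2 0 0 -11 0 0 0;2 0 0 -11.7 0 0 0;2 0 0 -11.7 0 0 0'; python3 -c "
from h import *
go((.586,.244,.22),(.586,.244,.086))
a=vision.get_image('scene')[60:260,150:450]
cv2.imwrite('pics/g4.png',cv2.resize(a,None,fx=2,fy=2)[:,:,::-1])"
```

```text
clock: 6.55
position: [0.4575, -0.0309, 0.2193]
ee_rot: [-0.428, -3.112, -0.0]
force: [0.3, 0.7, -1.5]
width: 0.348
gripper_force: 30.0
t 6.55 pos [ 0.4575 -0.0309  0.2193] w 0.348 q [-0.5   0.15  0.52  1.98 -0.09  1.03  1.36]
shift cm [-4.94 29.94 -0.07]
shift cm [-4.95 29.94 13.33]
```

View pics/g4.png

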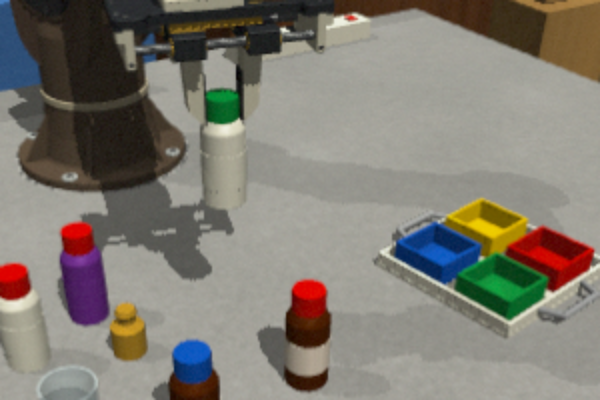

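The green sample is lifted and hangs upright at crop (222,150). Carry it over the green nest at (503,285).

```bash
python3 -m creep '2 -0.5 3 0 0 0 0;2 -1.2 7 0 0 0 0;2 -2 12 0 0 0 0;2 -2.8 17 0 0 0 0;2 -3.6 22 0 0 0 0';python3 -m creep '2 -0.7 4 0 0 0 0;2 -1.2 7 0 0 0 0;2 -1.3 7.9 0 0 0 0;2 -1.3 7.9 0 0 0 0;2 -1.3 7.9 0 0 0 0'; python3 -c "
from h import *
go((.586,.244,.22),(.586,.244,.086))
a=vision.get_image('scene')[60:260,250:550]
b=vision.get_image('top')[100:300,40:340]
cv2.imwrite('pics/g5.png',np.vstack([cv2.resize(i,None,fx=1.5,fy=1.5)[:,:,::-1] for i in (a,b)]))"
```

```text
clock: 7.22
position: [0.5517, 0.1721, 0.2178]
ee_rot: [-0.429, -3.11, 0.003]
force: [1.3, -1.1, -1.8]
width: 0.354
gripper_force: 30.0
clock: 7.85
position: [0.5856, 0.2417, 0.2196]
ee_rot: [-0.432, -3.111, 0.002]
force: [0.6, -0.3, -0.6]
width: 0.354
gripper_force: 30.0
t 7.85 pos [0.5856 0.2417 0.2196] w 0.354 q [-0.75  0.46  0.41  1.56 -0.19  1.16  0.99]
shift cm [ 0.02  0.24 -0.04]
shift cm [ 0.02  0.25 13.36]
```

View pics/g5.png

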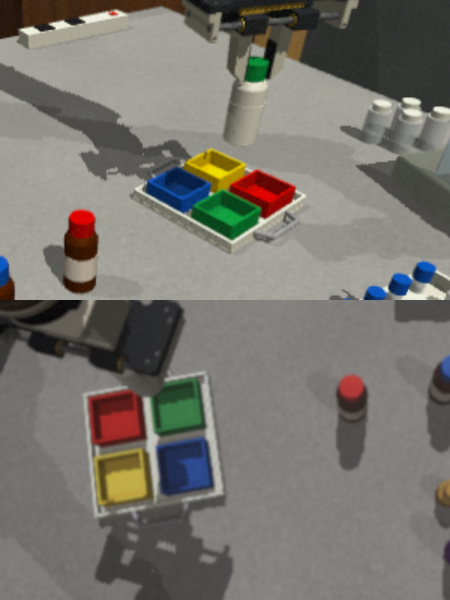

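Bottle is above the caddy region (scene crop 245,110). Before lowering it, I'll check with rays that it is above the green nest.

```bash
python3 -c "
from h import *
s=vision.get_image('scene'); t=vision.get_image('top')
c=cen(blob(s,'green',(422,106),14)); print(c,plane('scene',c,.2455),plane('scene',(250+241/1.5,60+135/1.5),.148))
for x in [(.586,.242,.2455),(.586,.242,.2)]:
  for n in('top','scene'):
    i=vision.camera_info(n);E=np.linalg.inv(i['extrinsics']);f=210/np.tan(np.radians(i['fov_y']/2));q=E[:3,:3]@x+E[:3,3];print(n,q[:2]/q[2]*f+[i['cx'],i['cy']])
for col,p in [('red',(425,188)),('green',(401,202)),('yellow',(393,172)),('blue',(370,185))]:
  r=cv2.minAreaRect(blob(s,col,p,25)); print(col,r[0],plane('scene',r[0],.025).round(4))
"
```

```text
[421.27777778 105.37544803] [0.58685033 0.2443013  0.2455    ] [0.58131737 0.24740221 0.148     ]
top [116.41246525 133.5602157 ]
scene [419.05814134 106.23402328]
top [127.2850949  143.29943814]
scene [414.53904956 128.33897886]
red (425.4671630859375, 186.18768310546875) [0.57   0.3353 0.025 ]
green (399.9000244140625, 201.6999969482422) [0.5875 0.2402 0.025 ]
yellow (393.4917907714844, 170.90982055664062) [0.4796 0.32   0.025 ]
blue (368.05535888671875, 184.8961944580078) [0.4979 0.2246 0.025 ]
```

```bash
python3 -m creep '2 0 0 3 0 0 0;2 0 0 6 0 0 0;2 0 0 9 0 0 0;2 0 0 12 0 0 0;2 0 0 13 0 0 0';python3 -m creep '2 0 0 0.2 0 0 0;2 0 0 0.4 0 0 0;2 0 0 0.6 0 0 0;2 0 0 0.7 0 0 0;2 0 0 0.7 0 0 0'; python3 -c "
from h import *
go((.586,.243,.082)); print(telemetry.observe()['force'])"
```

```text
clock: 8.68
position: [0.5848, 0.2429, 0.0885]
ee_rot: [-0.429, -3.11, 0.002]
force: [0.3, 0.3, 0.3]
width: 0.355
gripper_force: 30.0
clock: 9.3
position: [0.5859, 0.2435, 0.0831]
ee_rot: [0.429, 3.112, 0.0]
force: [-0.1, 0.0, -1.3]
width: 0.352
gripper_force: 30.0
t 9.3 pos [0.5859 0.2435 0.0831] w 0.352 q [-0.72  0.59  0.36  1.71 -0.26  0.88  1.05]
shift cm [-0.02 -0.05  0.11]
[-0.09472931  0.03538877 -1.27444425]
```

```bash
python3 -m creep '2 0 0 0.1 0 0 0;2 0 0 0.1 0 0 0;2 0 0 0.15 0 0 0;2 0 0 0.15 0 0 0;2 0 0 0.15 0 0 0'; python3 -c "
from h import *
go()"
```

```text
clock: 9.93
position: [0.5863, 0.2436, 0.0822]
ee_rot: [0.429, 3.111, 0.001]
force: [-1.6, 0.0, 5.3]
width: 0.353
gripper_force: 30.0
t 9.93 pos [0.5863 0.2436 0.0822] w 0.353 q [-0.72  0.59  0.36  1.71 -0.26  0.88  1.05]
```

The bottle is resting on the nest floor (force +5.3 N). Release, lift, and go toward the white red-capped sample.

```bash
python3 -m creep '5.5 0 0 0 0 0 0;5.5 0 0 0 0 0 0;5.5 0 0 0 0 0 0;5.5 0 0 -3 0 0 0;5.5 0 0 -8 0 0 0';python3 -m creep '5.5 0.5 -6 -5.5 0 0 0;5.5 0.7 -12 -5.5 0 0 0;5.5 1 -18 -5.5 0 0 0;5.5 1.3 -24 -5.5 0 0 0;5.5 1.5 -30 -5.5 0 0 0'; python3 -m creep '5.5 0.3 -6 0 0 0 0;5.5 0.6 -12 0 0 0 0;5.5 1.1 -21 0 0 0 0;5.5 1.1 -21 0 0 0 0;5.5 1.1 -21 0 0 0 0'; python3 -c "
from h import *
go((.4197,-.2453,.21),(.4197,-.2453,.073))
b=vision.get_image('top')[120:260,80:220];a=vision.get_image('scene')[110:250,80:300]
cv2.imwrite('pics/g6.png',cv2.resize(np.hstack([b,a]),None,fx=2.2,fy=2.2)[:,:,::-1])"
```

```text
clock: 10.55
position: [0.5846, 0.2431, 0.1606]
ee_rot: [-0.428, -3.109, 0.004]
force: [1.4, 0.6, 0.7]
width: 0.601
gripper_force: 0.0
clock: 11.18
position: [0.4911, -0.0381, 0.2167]
ee_rot: [0.429, 3.111, 0.001]
force: [1.6, 0.0, -0.4]
width: 0.599
gripper_force: 0.0
clock: 11.8
position: [0.4233, -0.2378, 0.2166]
ee_rot: [0.436, 3.111, -0.001]
force: [0.0, 0.6, 0.4]
width: 0.597
gripper_force: 0.0
t 11.8 pos [ 0.4233 -0.2378  0.2166] w 0.597 q [-0.11  0.22  0.62  1.93 -0.15  1.04  1.87]
shift cm [ 0.14 -0.82  0.66]
shift cm [ 0.15 -0.81 14.36]
```

View pics/g6.png

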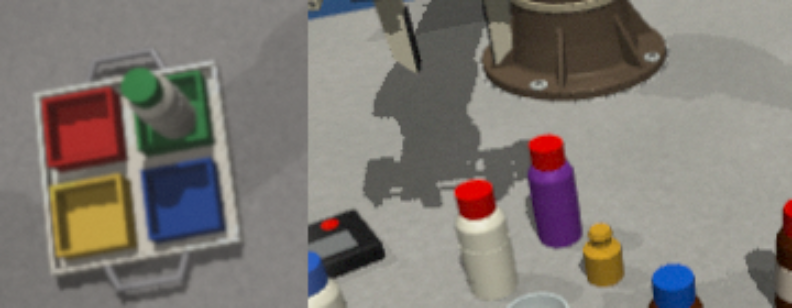

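Green stands in its nest (crop 165,105). The gripper is above the white red-capped sample (475,200), beside the purple one (547,155). Descend on the white one.

```bash
python3 -m creep '5.5 0.1 -0.8 0 0 0 0;5.5 0.1 -0.8 2 0 0 0;5.5 0.1 -0.8 6 0 0 0;5.5 0.1 -0.8 10 0 0 0;5.5 0.1 -0.8 10.5 0 0 0'; python3 -c "
from h import *
go((.4197,-.2453,.073))"
```

```text
clock: 12.52
position: [0.42, -0.2417, 0.1096]
ee_rot: [-0.427, -3.108, -0.001]
force: [0.1, -0.6, 0.3]
width: 0.597
gripper_force: 0.0
t 12.53 pos [ 0.42   -0.2417  0.1096] w 0.597 q [-0.03  0.37  0.57  2.06 -0.27  0.79  2.01]
shift cm [-0.08 -0.36  3.66]
```

```bash
python3 -m creep '5.5 0 -0.3 0.5 0 0 0;5.5 0 -0.3 2 0 0 0;5.5 0 -0.3 3.6 0 0 0;5.5 0 -0.3 3.6 0 0 0;5.5 0 -0.3 3.6 0 0 0';  python3 -m creep '2 0 0 0 0 0 0;2 0 0 0 0 0 0;2 0 0 0 0 0 0;2 0 0 0 0 0 0;2 0 0 0 0 0 0' 30; python3 -c "
from h import *
go((.4197,-.2453,.073))"
```

```text
clock: 13.15
position: [0.4206, -0.2459, 0.0755]
ee_rot: [-0.429, -3.112, 0.0]
force: [-0.3, -1.1, -0.4]
width: 0.599
gripper_force: 0.0
clock: 13.78
position: [0.4208, -0.2458, 0.0756]
ee_rot: [0.429, 3.112, 0.0]
force: [-1.0, 0.2, 4.4]
width: 0.351
gripper_force: 30.0
t 13.78 pos [ 0.4208 -0.2458  0.0756] w 0.351 q [ 0.01  0.42  0.54  2.09 -0.33  0.71  2.06]
shift cm [0.12 0.02 0.26]
```

```bash
python3 -m creep '2 0 0 -2 0 0 0;2 0 0 -6 0 0 0;2 0 0 -10 0 0 0;2 0 0 -14 0 0 0;2 0 0 -15 0 0 0';python3 -m creep '2 0 3 0 0 0 0;2 0.1 8 0 0 0 0;2 0.2 13 0 0 0 0;2 0.4 18 0 0 0 0;2 0.5 24 0 0 0 0';python3 -m creep '2 0.1 5 0 0 0 0;2 0.2 11 0 0 0 0;2 0.3 17 0 0 0 0;2 0.5 23 0 0 0 0;2 0.6 29 0 0 0 0'; python3 -c "
from h import *
go((.5695,.331,.22),(.5695,.331,.09))"
```

```text
clock: 14.4
position: [0.4214, -0.2464, 0.2274]
ee_rot: [0.428, 3.109, -0.001]
force: [0.6, -0.8, -1.2]
width: 0.35
gripper_force: 30.0
clock: 15.02
position: [0.4801, -0.0124, 0.2245]
ee_rot: [-0.431, -3.111, 0.001]
force: [0.5, -1.1, -0.7]
width: 0.356
gripper_force: 30.0
clock: 15.65
position: [0.5529, 0.2691, 0.2239]
ee_rot: [-0.429, -3.11, 0.002]
force: [-0.5, -0.4, -0.1]
width: 0.348
gripper_force: 30.0
t 15.65 pos [0.5529 0.2691 0.2239] w 0.348 q [-0.8   0.42  0.38  1.6  -0.17  1.15  0.91]
shift cm [0.08 6.41 0.38]
shift cm [ 0.06  6.43 13.38]
```

```bash
python3 -m creep '2 0 3 0 0 0 0;2 0.1 6 0 0 0 0;2 0.1 6 0 0 0 0;2 0.1 6 0 0 0 0;2 0.1 6 0 0 0 0'; python3 -c "
from h import *
go((.5695,.331,.22),(.5695,.331,.088))
s=vision.get_image('scene');c=cen(blob(s,'red',(446,88),16)); print(c,plane('scene',c,.2475))
cv2.imwrite('pics/g7.png',cv2.resize(s[50:230,330:530],None,fx=2.5,fy=2.5)[:,:,::-1])"
```

```text
clock: 16.27
position: [0.5686, 0.324, 0.2251]
ee_rot: [-0.431, -3.111, 0.001]
force: [0.0, 0.5, -1.1]
width: 0.346
gripper_force: 30.0
t 16.27 pos [0.5686 0.324  0.2251] w 0.346 q [-0.84  0.49  0.37  1.5  -0.18  1.19  0.86]
shift cm [0.11 0.7  0.51]
shift cm [ 0.1   0.71 13.71]
[445.63204748  92.86646884] [0.56846435 0.32804406 0.2475    ]
```

View pics/g7.png

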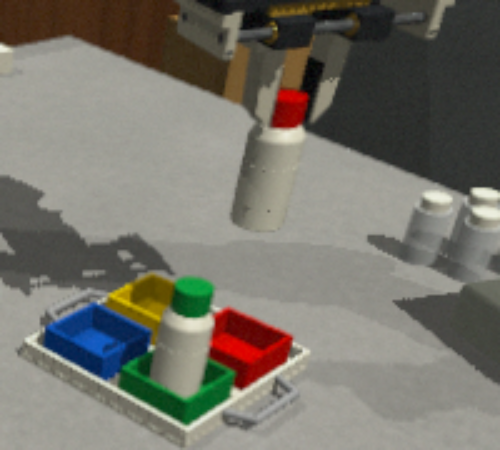

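The red sample hangs upright at crop (278,160) and is almost over the red nest. The green one stands well at (185,340). Fine-tune the position and lower.

```bash
python3 -m creep '2 0.1 0.6 0.5 0 0 0;2 0.1 0.6 4 0 0 0;2 0.1 0.6 7.5 0 0 0;2 0.1 0.6 11 0 0 0;2 0.1 0.6 13 0 0 0';python3 -m creep '2 0 0 0.3 0 0 0;2 0 0 0.6 0 0 0;2 0 0 0.9 0 0 0;2 0 0 0.9 0 0 0;2 0 0 0.9 0 0 0'; python3 -c "
from h import *
go((.5695,.331,.085))"
```

```text
clock: 16.95
position: [0.5682, 0.3313, 0.0932]
ee_rot: [-0.429, -3.11, 0.002]
force: [-0.0, 0.0, -1.1]
width: 0.356
gripper_force: 30.0
clock: 17.58
position: [0.5694, 0.3316, 0.0869]
ee_rot: [0.429, 3.112, 0.001]
force: [-0.0, 0.8, -0.2]
width: 0.352
gripper_force: 30.0
t 17.57 pos [0.5694 0.3316 0.0869] w 0.352 q [-0.82  0.62  0.33  1.64 -0.24  0.92  0.89]
shift cm [-0.02 -0.06  0.19]
```

```bash
python3 -m creep '2 0 0 0.1 0 0 0;2 0 0 0.15 0 0 0;2 0 0 0.2 0 0 0;2 0 0 0.2 0 0 0;2 0 0 0.2 0 0 0'
```

```text
clock: 18.2
position: [0.5694, 0.3316, 0.0847]
ee_rot: [0.429, 3.112, 0.0]
force: [-0.9, -1.2, 2.7]
width: 0.356
gripper_force: 30.0
```

```bash
python3 -m creep '5.5 0 0 0 0 0 0;5.5 0 0 0 0 0 0;5.5 0 0 0 0 0 0;5.5 0 0 -3 0 0 0;5.5 0 0 -8 0 0 0';python3 -m creep '5.5 -1 -3 -5.5 0 0 0;5.5 -3 -8.5 -5.5 0 0 0;5.5 -5 -14 -5.5 0 0 0;5.5 -7 -19.5 -5.5 0 0 0;5.5 -8 -25 -5.5 0 0 0'; python3 -m creep '5.5 -2 -5.5 0 0 0 0;5.5 -4 -11 0 0 0 0;5.5 -5 -16.5 0 0 0 0;5.5 -7 -22 0 0 0 0;5.5 -8 -27 0 0 0 0';python3 -m creep '5.5 -2 -5.5 0 0 0 0;5.5 -4 -11 0 0 0 0;5.5 -5.6 -15.2 0 0 0 0;5.5 -5.6 -15.2 0 0 0 0;5.5 -5.6 -15.2 0 0 0 0'; python3 -c "
from h import *
go((.5965,-.3738,.21),(.5965,-.3738,.074))"
```

```text
clock: 18.82
position: [0.568, 0.3309, 0.1635]
ee_rot: [-0.428, -3.109, 0.004]
force: [1.1, -0.0, 0.6]
width: 0.599
gripper_force: 0.0
clock: 19.45
position: [0.5788, 0.0669, 0.2195]
ee_rot: [0.43, 3.111, -0.0]
force: [0.0, -0.9, 0.3]
width: 0.598
gripper_force: 0.0
clock: 20.08
position: [0.5826, -0.2147, 0.2195]
ee_rot: [0.43, 3.112, -0.001]
force: [0.4, 0.1, 0.1]
width: 0.599
gripper_force: 0.0
clock: 20.7
position: [0.5955, -0.3733, 0.219]
ee_rot: [-0.429, -3.112, -0.001]
force: [-0.3, 1.3, -0.1]
width: 0.601
gripper_force: 0.0
t 20.7 pos [ 0.5955 -0.3733  0.219 ] w 0.601 q [ 0.2   0.59  0.49  1.37 -0.28  1.25  2.01]
shift cm [-0.11 -0.02  0.9 ]
shift cm [-0.11 -0.03 14.5 ]
```

```bash
python3 -m creep '5.5 -0.1 0 2 0 0 0;5.5 -0.1 0 6 0 0 0;5.5 -0.1 0 10 0 0 0;5.5 -0.1 0 13 0 0 0;5.5 -0.1 0 14.5 0 0 0'; python3 -m creep '5.5 0 0 0 0 0 0;5.5 0 0 0 0 0 0;2 0 0 0 0 0 0;2 0 0 0 0 0 0;2 0 0 0 0 0 0' 30;python3 -m creep '2 0 0 0 0 0 0;2 0 0 -2 0 0 0;2 0 0 -6 0 0 0;2 0 0 -10 0 0 0;2 0 0 -14 0 0 0'; python3 -m creep '2 0 0 -1 0 0 0;2 0 0 -1 0 0 0'; python3 -c "
from h import *
go((.481,.317,.225))
s=vision.get_image('scene');c=cen(blob(s,'yellow',(85,190),70)); print(c,plane('scene',c,.248))"
```

```text
clock: 21.32
position: [0.5965, -0.3716, 0.0728]
ee_rot: [-0.425, -3.111, -0.003]
force: [0.9, 0.1, 0.9]
width: 0.602
gripper_force: 0.0
clock: 21.95
position: [0.5966, -0.3742, 0.0749]
ee_rot: [0.429, 3.112, -0.0]
force: [0.0, 0.8, 2.4]
width: 0.354
gripper_force: 30.0
clock: 22.58
position: [0.5962, -0.3742, 0.217]
ee_rot: [0.429, 3.112, -0.001]
force: [-0.2, -0.4, -1.0]
width: 0.349
gripper_force: 30.0
clock: 22.82
position: [0.5964, -0.3743, 0.2251]
ee_rot: [0.429, 3.111, -0.0]
force: [0.1, 0.1, -2.0]
width: 0.352
gripper_force: 30.0
t 22.82 pos [ 0.5964 -0.3743  0.2251] w 0.352 q [ 0.2   0.59  0.5   1.36 -0.28  1.26  2.01]
shift cm [ 2.982e+01  6.342e+01 -2.000e-02]
[ 73.27987939 200.31661184] [ 0.59389413 -0.37593363  0.248     ]
```

```bash
python3 -m creep '2 1.2 2.5 0 0 0 0;2 3.3 7 0 0 0 0;2 5.6 12 0 0 0 0;2 8 17 0 0 0 0;2 10.3 22 0 0 0 0';python3 -m creep '2 2.3 5 0 0 0 0;2 4.7 10 0 0 0 0;2 7 15 0 0 0 0;2 9.4 20 0 0 0 0;2 11.7 25 0 0 0 0';python3 -m creep '2 2.3 5 0 0 0 0;2 4.7 10 0 0 0 0;2 7 14.5 0 0 0 0;2 7.6 16.2 0 0 0 0;2 7.6 16.2 0 0 0 0'; python3 -m creep '2 0 0 0 0 0 0;2 0 0 0 0 0 0'; python3 -c "
from h import *
go((.481,.316,.22),(.481,.316,.084))
s=vision.get_image('scene');c=cen(blob(s,'yellow',(418,85),30)); print(c,plane('scene',c,.248))"
```

```text
clock: 23.5
position: [0.5553, -0.1323, 0.2228]
ee_rot: [-0.428, -3.109, -0.0]
force: [0.5, 0.5, -0.8]
width: 0.352
gripper_force: 30.0
clock: 24.12
position: [0.5102, 0.1394, 0.2231]
ee_rot: [-0.428, -3.11, 0.002]
force: [0.9, 0.2, -1.1]
width: 0.347
gripper_force: 30.0
clock: 24.75
position: [0.4815, 0.3148, 0.223]
ee_rot: [-0.425, -3.111, 0.003]
force: [0.3, -0.6, -0.8]
width: 0.353
gripper_force: 30.0
clock: 25.0
position: [0.483, 0.3124, 0.2244]
ee_rot: [0.433, 3.111, -0.001]
force: [-0.4, -0.2, -0.5]
width: 0.35
gripper_force: 30.0
t 25.0 pos [0.483  0.3124 0.2244] w 0.35 q [-0.91  0.35  0.32  1.7  -0.12  1.11  0.75]
shift cm [0.29 0.29 0.44]
shift cm [ 0.3   0.3  14.04]
[409.87009063  81.33031219] [0.48186612 0.31602497 0.248     ]
```

```bash
python3 -m creep '2 0.2 0.2 2 0 0 0;2 0.2 0.2 5 0 0 0;2 0.2 0.2 8 0 0 0;2 0.2 0.2 11 0 0 0;2 0.2 0.2 13 0 0 0';python3 -m creep '2 0 0 0.3 0 0 0;2 0 0 0.6 0 0 0;2 0 0 0.9 0 0 0;2 0 0 1 0 0 0;2 0 0 1 0 0 0'
```

```text
clock: 25.68
position: [0.4809, 0.3156, 0.0933]
ee_rot: [-0.431, -3.111, 0.001]
force: [0.0, 0.4, -0.5]
width: 0.353
gripper_force: 30.0
clock: 26.3
position: [0.4811, 0.317, 0.0847]
ee_rot: [0.429, 3.112, 0.001]
force: [-0.5, 0.1, -0.9]
width: 0.349
gripper_force: 30.0
```

```bash
python3 -m creep '2 0 0 0.1 0 0 0;2 0 0 0.15 0 0 0;2 0 0 0.15 0 0 0;2 0 0 0.15 0 0 0'; python3 -c "
from h import *
go()"
```

```text
clock: 26.8
position: [0.4814, 0.3171, 0.0838]
ee_rot: [0.429, 3.111, 0.002]
force: [-1.0, -0.9, 6.7]
width: 0.351
gripper_force: 30.0
t 26.8 pos [0.4814 0.3171 0.0838] w 0.351 q [-0.87  0.5   0.28  1.86 -0.18  0.81  0.8 ]
```

```bash
python3 -m creep '5.5 0 0 0 0 0 0;5.5 0 0 0 0 0 0;5.5 0 0 0 0 0 0;5.5 0 0 -3 0 0 0;5.5 0 0 -8 0 0 0';python3 -m creep '5.5 -1 -3 -5.5 0 0 0;5.5 -2.3 -8.5 -5.5 0 0 0;5.5 -3.6 -14 -5.5 0 0 0;5.5 -4.9 -19.5 -5.5 0 0 0;5.5 -6.2 -25 -5.5 0 0 0'; python3 -m creep '5.5 -1.3 -5.5 0 0 0 0;5.5 -2.6 -11 0 0 0 0;5.5 -3.9 -16.5 0 0 0 0;5.5 -5.2 -22 0 0 0 0;5.5 -6.5 -27 0 0 0 0';python3 -m creep '5.5 -1.3 -5.5 0 0 0 0;5.5 -2.6 -11 0 0 0 0;5.5 -3.8 -16.9 0 0 0 0;5.5 -3.8 -16.9 0 0 0 0;5.5 -3.8 -16.9 0 0 0 0'; python3 -c "
from h import *
go((.4539,-.3912,.21),(.4539,-.3912,.0745))"
```

```text
clock: 27.42
position: [0.4799, 0.3161, 0.1623]
ee_rot: [-0.428, -3.11, 0.005]
force: [0.5, 1.2, 1.2]
width: 0.601
gripper_force: 0.0
clock: 28.05
position: [0.4728, 0.0576, 0.2181]
ee_rot: [0.429, 3.112, 0.001]
force: [0.5, -1.2, -0.2]
width: 0.597
gripper_force: 0.0
clock: 28.68
position: [0.4622, -0.2201, 0.2181]
ee_rot: [0.429, 3.112, 0.0]
force: [0.4, -0.2, 0.3]
width: 0.6
gripper_force: 0.0
clock: 29.3
position: [0.4534, -0.3908, 0.2175]
ee_rot: [-0.43, -3.111, -0.001]
force: [-0.5, 0.5, 0.4]
width: 0.595
gripper_force: 0.0
t 29.3 pos [ 0.4534 -0.3908  0.2175] w 0.595 q [ 0.19  0.43  0.63  1.67 -0.27  1.13  2.19]
shift cm [-0.06 -0.02  0.75]
shift cm [-0.07 -0.03 14.3 ]
```

```bash
python3 -m creep '5.5 -0.1 0 2 0 0 0;5.5 -0.1 0 6 0 0 0;5.5 -0.1 0 10 0 0 0;5.5 -0.1 0 13 0 0 0;5.5 -0.1 0 14.3 0 0 0'; python3 -m creep '5.5 0 0 0 0 0 0;5.5 0 0 0 0 0 0;2 0 0 0 0 0 0;2 0 0 0 0 0 0;2 0 0 0 0 0 0' 30;python3 -m creep '2 0 0 0 0 0 0;2 0 0 -2 0 0 0;2 0 0 -6 0 0 0;2 0 0 -10 0 0 0;2 0 0 -14 0 0 0'; python3 -m creep '2 0 0 -1 0 0 0;2 0 0 -1 0 0 0'; python3 -c "
from h import *
go((.4977,.2265,.225))"
```

```text
clock: 29.92
position: [0.4547, -0.3888, 0.0734]
ee_rot: [-0.425, -3.111, -0.003]
force: [0.8, 0.2, 0.9]
width: 0.599
gripper_force: 0.0
clock: 30.55
position: [0.4547, -0.3916, 0.0753]
ee_rot: [0.429, 3.111, -0.001]
force: [-0.5, -0.3, 1.4]
width: 0.352
gripper_force: 30.0
clock: 31.18
position: [0.4541, -0.3911, 0.2158]
ee_rot: [-0.429, -3.111, -0.001]
force: [0.7, -0.2, -2.2]
width: 0.351
gripper_force: 30.0
clock: 31.42
position: [0.4545, -0.3912, 0.2246]
ee_rot: [0.428, 3.112, 0.0]
force: [0.7, 1.4, -2.0]
width: 0.35
gripper_force: 30.0
t 31.43 pos [ 0.4545 -0.3912  0.2246] w 0.35 q [ 0.18  0.42  0.64  1.66 -0.27  1.15  2.18]
shift cm [ 1.253e+01  6.064e+01 -2.000e-02]
```

```bash
python3 -m creep '2 0.5 2.5 0 0 0 0;2 1.4 7 0 0 0 0;2 2.5 12 0 0 0 0;2 3.5 17 0 0 0 0;2 4.5 22 0 0 0 0';python3 -m creep '2 1 5 0 0 0 0;2 2 10 0 0 0 0;2 3 15 0 0 0 0;2 4.1 20 0 0 0 0;2 5.2 25 0 0 0 0';python3 -m creep '2 1 5 0 0 0 0;2 2 9.5 0 0 0 0;2 2.8 13.6 0 0 0 0;2 2.8 13.6 0 0 0 0;2 2.8 13.6 0 0 0 0'; python3 -m creep '2 0 0 0 0 0 0;2 0 0 0 0 0 0'; python3 -c "
from h import *
go((.4977,.2265,.22),(.4977,.2265,.084))
s=vision.get_image('scene');c=cen(blob(s,'blue',(388,100),20)); print(c,plane('scene',c,.248))
cv2.imwrite('pics/g8.png',cv2.resize(s[50:230,300:500],None,fx=2.5,fy=2.5)[:,:,::-1])"
```

```text
clock: 32.05
position: [0.4695, -0.1653, 0.2232]
ee_rot: [-0.428, -3.109, -0.0]
force: [1.3, 0.2, -1.9]
width: 0.348
gripper_force: 30.0
clock: 32.67
position: [0.4869, 0.089, 0.2232]
ee_rot: [-0.428, -3.11, 0.002]
force: [0.6, -0.4, -1.7]
width: 0.352
gripper_force: 30.0
clock: 33.3
position: [0.4972, 0.2248, 0.2234]
ee_rot: [-0.429, -3.11, 0.004]
force: [0.3, -0.4, -2.2]
width: 0.353
gripper_force: 30.0
clock: 33.55
position: [0.4981, 0.2247, 0.2249]
ee_rot: [-0.431, -3.112, 0.0]
force: [-0.3, -0.1, -0.9]
width: 0.354
gripper_force: 30.0
t 33.55 pos [0.4981 0.2247 0.2249] w 0.354 q [-0.83  0.3   0.4   1.77 -0.13  1.09  0.91]
shift cm [0.08 0.16 0.49]
shift cm [ 0.08  0.16 14.09]
[382.70265152  91.48768939] [0.49765075 0.22715482 0.248     ]
```

View pics/g8.png

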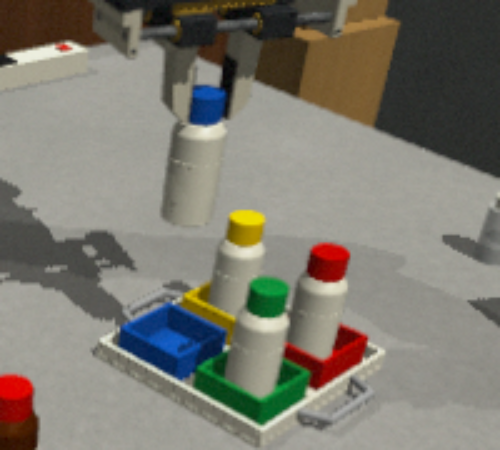

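Three samples stand in their nests at crop (240,265), (322,300) and (258,340). Blue hangs over its nest (172,340). Lower it.

```bash
python3 -m creep '2 0 0.1 2 0 0 0;2 0 0.1 5 0 0 0;2 0 0.1 8 0 0 0;2 0 0.1 11 0 0 0;2 0 0.1 13 0 0 0';python3 -m creep '2 0 0 0.3 0 0 0;2 0 0 0.6 0 0 0;2 0 0 0.9 0 0 0;2 0 0 1.05 0 0 0;2 0 0 1.05 0 0 0'
```

```text
clock: 34.22
position: [0.4979, 0.2262, 0.0938]
ee_rot: [-0.43, -3.111, 0.001]
force: [-0.2, -0.2, -1.7]
width: 0.349
gripper_force: 30.0
clock: 34.85
position: [0.4984, 0.2269, 0.0846]
ee_rot: [0.429, 3.112, 0.001]
force: [0.3, -0.7, -2.2]
width: 0.353
gripper_force: 30.0
```

```bash
python3 -m creep '2 0 0 0.05 0 0 0;2 0 0 0.1 0 0 0;2 0 0 0.1 0 0 0;2 0 0 0.1 0 0 0'
```

```text
clock: 35.35
position: [0.4988, 0.2269, 0.0842]
ee_rot: [0.429, 3.111, 0.001]
force: [-2.2, -1.4, 7.1]
width: 0.351
gripper_force: 30.0
```

Seated. Release, rise, move clear, and check.

```bash
python3 -m creep '5.5 0 0 0 0 0 0;5.5 0 0 0 0 0 0;5.5 0 0 0 0 0 0;5.5 0 0 -3 0 0 0;5.5 0 0 -8 0 0 0';python3 -m creep '5.5 0 0 -6 0 0 0;5.5 0 -4 -8 0 0 0;5.5 0 -9 -8 0 0 0;5.5 0 -14 -8 0 0 0;5.5 0 -20 -8 0 0 0'; python3 -m creep '5.5 0 0 0 0 0 0;5.5 0 0 0 0 0 0;5.5 0 0 0 0 0 0;5.5 0 0 0 0 0 0'; python3 -c "
from h import *
cv2.imwrite('pics/f.png',np.vstack([vision.get_image(n)[60:330,40:520] for n in('top','scene')])[:,:,::-1]); go()"
```

```text
clock: 35.98
position: [0.4971, 0.2262, 0.1629]
ee_rot: [-0.428, -3.109, 0.004]
force: [0.4, 0.3, 0.1]
width: 0.6
gripper_force: 0.0
clock: 36.6
position: [0.4438, 0.0332, 0.2435]
ee_rot: [0.427, 3.112, 0.001]
force: [0.7, -1.2, 0.2]
width: 0.597
gripper_force: 0.0
clock: 37.1
position: [0.4444, 0.0352, 0.2432]
ee_rot: [-0.426, -3.112, 0.001]
force: [-0.5, -0.1, -0.0]
width: 0.598
gripper_force: 0.0
t 37.2 pos [0.4443 0.0349 0.2432] w 0.595 q [-0.65  0.1   0.5   1.97 -0.05  1.08  1.17]
```

View pics/f.png

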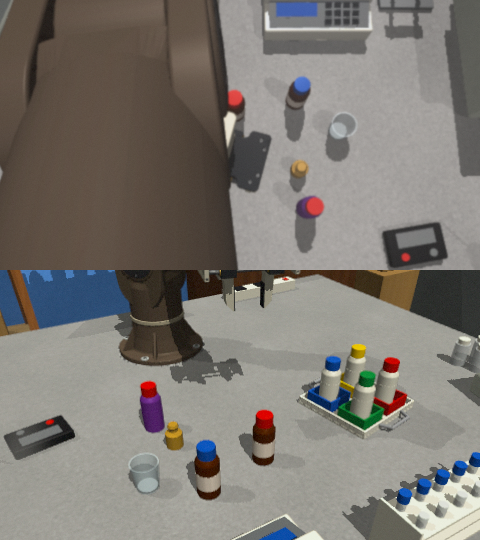

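All four samples stand upright in their matching nests, at (331,380), (357,365), (390,380) and (366,400). The ambers at (207,470) and (263,437) and the purple bottle at (152,405) have not moved.

```bash
python3 -c "
from cell import job; print(job.sign_off())"
```

```text
the job is handed in; nothing more can be done
None
```

All four white samples were set down upright in their matching nests, the two ambers and the purple bottle were left where they stood, and the job was handed in at about 37 s of the 106 s allowed.

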